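# Fit the reset knob of the leak shut-off valve and hold it down

## Task

Swing the clear cover of the under-sink leak shut-off valve gently open, all the way onto its stop, and leave it open; then take the red reset knob off the lazy susan, turn it so that its D-shaped bore matches the valve's D-shaped stem, and push it fully onto the stem. Press the knob and stem down against the spring to the bottom and keep them there: the job finishes with the gripper still holding the knob and pressing. Leave the dispenser, tumbler, drain stopper and brush holder standing where they are on the turntable.

Things in the scene. Friction and masses are not known exactly. Their poses are not given: they have to be found in the camera images.
- cover_tab (a point): Centre of the orange pull tab on the clear cover's edge opposite the hinge: a lug 16 wide along the hinge, 18 in diameter, 25 mm clear of the cover, 50 mm above the shelf when closed. Pinched by its two flat ends (fingers closing along the hinge line) it pivots between the fingers, so a gripper pointing down can follow its arc, radius 138. Axes as cover_hinge at angle 0; they turn with the cover.
- cover_hinge (a point): Middle of the cover's hinge line, on the upper left (+y) edge of the valve body, 30 mm above the shelf; fixed. x runs along the hinge line, z up; the stem's axis is 56 mm from it along -y. The valve body is a fixed grey block 112 x 112 x 30 high with brass pipe stubs on its x ends; the closed cover on it is 112 x 112 x 37 high, about 0.12 kg.
- cover (a joint): Angle of the cover in rad: 0 closed, 2.0 open against its stop (past upright, leaning away from the stem). It turns about -x of cover_hinge: the tab swings up and over to the hinge's +y. Hinge friction 0.1 N m: the cover stays wherever it is left.
- stem_top (a point): Centre of the top of the brass D-shaped stem (on its round part's axis), 26 mm above the valve body's top, under the cover until opened. 14 in diameter; the flat lies 3 mm from the axis on this point's +x side; z up; top 2.5 mm tapered by about 1.5. A white dash on the 40 mm black collar at its foot is on the flat's side. Its angle varies from run to run; too stiff to turn.
- stem (a joint): How far the stem is pressed down, in m: 0 at rest, 0.008 at the bottom. The spring takes about 3 N at the start, 10 N at the bottom.
- knob_center (a point): Centre of the red reset knob, half-way up: 50 long (x), 30 wide (y; two upright parallel flat sides, to grip), 36 high (z), about 60 g, standing bore down on the platter of the lazy susan, so this point is 42 mm above the shelf. Seated on the stem it lies 2 mm above stem_top with the axes of both alike; the knob's underside is then 10 mm above the valve body, 2 mm at full press.
- knob_mark (a point): Outer end of the white dash on top of the knob, 22 mm along the knob's +x from its axis, 18 above its centre: the side of the bore's flat. The D bore in the underside is on the knob's axis, 16 mm deep, 1 mm larger all round than the stem (radius 8, flat 4 mm from the axis on the +x side).
- dispenser: Cream pump dispenser with a black pump, 62 mm in diameter, 161 mm high, loose on the lazy susan; origin at the centre of its underside.
- tumbler: Glass tumbler, 68 mm in diameter, 95 mm high, loose on the lazy susan; origin at the centre of its underside.
- brush_holder: Teal empty toilet brush holder, 84 mm in diameter, 110 mm high, loose on the lazy susan; origin at the centre of its underside.
- stopper: Chrome drain stopper, 44 mm in diameter, 34 mm high, loose in the middle of the lazy susan; origin at the centre of its underside.
- susan: Lazy susan: foot fixed to the shelf, origin at the centre of its underside; its white round platter, 280 mm in diameter with its top 24 mm above the shelf, turns with slight friction (0.06 N m).
There are look-alikes about, which are no part of the job. There is more than one size of the stopper; the job needs the largest. Of the things that look like the part that bears cover_tab, the smaller one is meant.

How it is judged:
On the way, in this order (a step that is already met when the one before it is completed fails the run):
1. the cover is swung open onto its stop (value of joint cover above 1.88 rad), for 0.2 s.
2. the knob is lifted clear of the lazy susan (height (world z) of knob_center above 0.065 m and contact force between the fingers and knob above 0.5 N), for 0.1 s.
At the end, for the whole second after the job is handed in: Cover within 0.15 rad of its stop; knob on the stem (centred within 3 mm, marked end to the flat's side within about 15 degrees, at most 3 mm short of home); stem pressed over 5 of 8 mm; fingers still hold the knob; the four bystanders upright on the lazy susan (value of joint cover above 1.85 rad and x of knob_center in the frame of stem_top between -0.003 and 0.003 m and y of knob_center in the frame of stem_top between -0.003 and 0.003 m and z of knob_center in the frame of stem_top between -0.003 and 0.005 m and x of knob_mark in the frame of stem_top above 0.015 m and y of knob_mark in the frame of stem_top between -0.006 and 0.006 m and value of joint stem above 0.005 m and contact force between the fingers and knob above 1 N and angle between each of dispenser, tumbler, brush_holder, stopper's own z axis and vertical below 0.2 rad and height (world z) of each of dispenser, tumbler, brush_holder, stopper above 0.015 m); the arm keeps its last pose, push and grip.
It fails at once if the cover is flung or slammed (over 3 rad/s) (velocity of joint cover above 3 rad/s or velocity of joint cover below -3 rad/s).
It fails at once if a bystander is tipped over or pushed away (angle between any of dispenser, tumbler, brush_holder, stopper's own z axis and vertical above 0.35 rad or distance of any of dispenser, tumbler, brush_holder, stopper from where it was at the start of the episode above 0.05 m).
It also fails if it takes over 69 s, if anything falls off the work surface, if the arm or the gripper's body presses on something with over 40 N, if the wrist force passes 120 N, or if a joint passes its speed limit or range.

## Robot

A 7-joint arm with a two-finger parallel gripper is mounted at the origin on the work surface. World frame = base frame: x ahead of the robot, y to its left, z up, the work surface at z = 0. Lengths are in m, angles in rad, forces in N, time in s.
With the tool pointing down it reaches from about 0.35 to 0.9 m from the base axis. Payload 19.9 kg.
Tool frame: the origin (TCP) lies between the finger pads; the fingertips stand 25 mm ahead of it and the grasp point (between the pads) lies 6 mm ahead of it (env.tip_extent is the distance from the TCP to the fingertips, in m); z points along the fingers, y is the line along which they close (so a half turn about z gives the same grasp; the last joint's range is limited). The gripper opens to 94 mm and grips with 3 to 60 N. Pads are 16 mm wide; open, the fingers measure 119 mm over their backs; the gripper's body (75 mm by 177 mm) begins 78 mm behind the grasp point.
Start: joints at [-1.389, 0.417, -0.01, 1.614, 0.005, 1.111, -0.053], TCP at [0.138, 0.61, 0.23] pointing down, gripper open.
Joint ranges: [-2.81, 2.81], [-0.39, 2.02], [-1.27, 1.25], [0.06, 2.57], [-1.19, 4.33], [0.19, 2], [-2.82, 2.82]. Speed limits (rad/s): [1.89, 1.89, 2.39, 2.39, 3.01, 3.01, 3.01].

## Interface

Orientations are given as a 3x3 rotation matrix whose columns are the frame's x, y, z axes.
In Python, from station import env gives the robot as it stands. The module is installed in compiled form; this text tells all that it offers.
- The arm moves only by the tool move_arm, never from a script. Its argument "series" is a list of rows, each an object with "travel": the shift along the tool's x, y, z in mm, a list of three; "dr": the turn, a rotation vector about the tool's x, y, z in degrees, a list of three; "claw": the closure, from 0 (fully open) to 1 (shut). A call has 1 to 12 rows; each row shifts and turns the commanded pose from where the row before left it, along the tool's axes as they then stand; what a row does not reach is not made up. A row lasts 1/10 s, in which the tool goes at most 50 mm and 8.59 degrees, less where a joint would pass 70% of its speed; a pose out of reach is approached as far as the arm can. A call is refused whole if a number of a shift passes 50 or a number of a turn 8.59, either way. A call with a gripper value outside its range is refused whole. The fingers move at their own pace and stop on an object; "grip_force" is the grip in N (left out, the last holds). Time passes only in rows, so rows that do not move let the fingers close. It gives the time, the measured TCP pose, the force, the opening and the grip force at its end, in the units of the state.
- env.state(): the state, without advancing time (a new reading comes with each control period).
- env.capture(name): name is "scene" or "top"; returns (picture, depth): 420x560x3 uint8, blue, green, red; 420x560 float32, m along the optical axis (not along the pixel's ray), 0 where there is no reading.
- env.camera_model(name): a dict with "K" (3x3 intrinsics, pixels), "rvec" (rotation vector, rad) and "tvec" (3), from world to camera coordinates, as OpenCV has them. Camera axes: x right, y down, z forward; pixel columns grow to the right and rows downward; lengths in m; the calibration is good to about 2 mm. A picture is of the moment at which its call begins. camera_model takes no time and is no camera call.
- env.finish_job(): hands the job in; it is judged then, once.
The state is a dict: "time": time; "joint_pos": joint angles; "qd": joint speeds; "effort": joint torques, N m; "tool_pos": TCP position; "ee_rot": TCP orientation; "ft_force": force on the tool from outside, world axes, zero at the start; "wrist_torque": the same for the moment, N m; "finger_gap": finger opening in m; "gripper_force": force on a finger pad.
Only numpy, scipy, OpenCV 4.12 (cv2) and the standard library are available. Lean on these libraries where they do the work, as an engineer would, in place of code of your own. Each camera call takes 0.05 s, during which the arm holds its last target. There are 200 camera calls.

## Working session

There is one attempt and no reset: what is moved stays moved. The work goes in short steps, Python scripts to look and compute and a tool call to move; the robot and the scene stay as the last step left them, time stands still between calls to the robot, and variables do not carry over. Pictures are saved under pics/ and viewed, at most 10 in all, crops included, and the job is handed in when it is done.

Besides the shell and the picture viewer there is one more tool, called as name(argument=value, ...), one argument or row to a line, values as JSON. move_arm: Moves the arm, as the interface text tells. Its arguments: {"type":"object","properties":{"series":{"type":"array","items":{"type":"object","properties":{"travel":{"type":"array","items":{"type":"number"}},"dr":{"type":"array","items":{"type":"number"}},"claw":{"type":"number"}}}},"grip_force":{"type":"number"}},"required":["series"]}

```bash
mkdir -p pics; cat > h.py <<'E'
import numpy as np, cv2
from station import env
def cap(n):
    im,d=env.capture(n); np.savez(f'{n}.npz',im=im,d=d); return im,d
def cam(n):
    m=env.camera_model(n); R=cv2.Rodrigues(np.array(m['rvec'],float))[0]; return np.array(m['K']),R,np.array(m['tvec'],float).ravel()
def ray(n,u,v):
    K,R,t=cam(n); d=R.T@np.linalg.solve(K,[u,v,1.]); return -R.T@t,d
def dep(n,u,v,d):
    c,r=ray(n,u,v); return c+r*d
def atz(n,u,v,z):
    c,r=ray(n,u,v); return c+r*(z-c[2])/r[2]
def tri(a,pa,b,pb):
    c1,d1=ray(a,*pa); c2,d2=ray(b,*pb)
    s=np.linalg.lstsq(np.c_[d1,-d2],c2-c1,rcond=None)[0]
    p,q=c1+d1*s[0],c2+d2*s[1]; return (p+q)/2,np.linalg.norm(p-q)
def proj(n,p):
    K,R,t=cam(n); x=K@(R@np.array(p)+t); return x[:2]/x[2]
E
python3 - <<'E'
from h import *
np.set_printoptions(precision=3,suppress=True)
for n in('scene','top'):
    im,d=cap(n); cv2.imwrite(f'pics/{n}0.png',cv2.resize(im,(800,600),interpolation=cv2.INTER_CUBIC)); K,R,t=cam(n); print(n,K,-R.T@t,R[2])
print(env.state(),env.tip_extent)
E
```

```text
scene [[427.686   0.    278.823]
 [  0.    427.686 214.65 ]
 [  0.      0.      1.   ]] [ 1.149 -0.5    0.678] [-0.574  0.553 -0.604]
top [[449.12    0.    279.359]
 [  0.    449.12  215.567]
 [  0.      0.      1.   ]] [0.289 0.073 1.305] [ 0.208 -0.028 -0.978]
{'time': 0.1, 'joint_pos': array([-1.389,  0.418, -0.01 ,  1.614,  0.005,  1.111, -0.053]), 'qd': array([ 0.001, -0.003, -0.   , -0.002, -0.001, -0.001, -0.   ]), 'effort': array([  0.003, -85.259,   0.641, -42.67 ,  -0.049,   0.016,   0.   ]), 'tool_pos': array([0.138, 0.609, 0.23 ]), 'ee_rot': array([[-0.975,  0.221, -0.   ],
       [ 0.221,  0.975, -0.001],
       [-0.   , -0.001, -1.   ]]), 'ft_force': array([-0.015,  0.689,  0.282]), 'wrist_torque': array([ 0.01 ,  0.013, -0.015]), 'gripper_force': 0.0, 'finger_gap': 0.09406457107965549} 0.025
```

View pics/scene0.png

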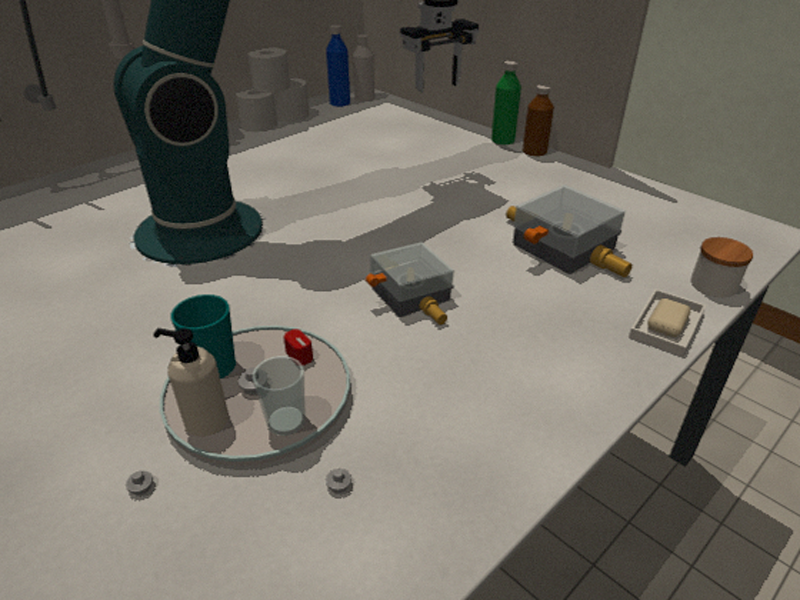

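View pics/top0.png

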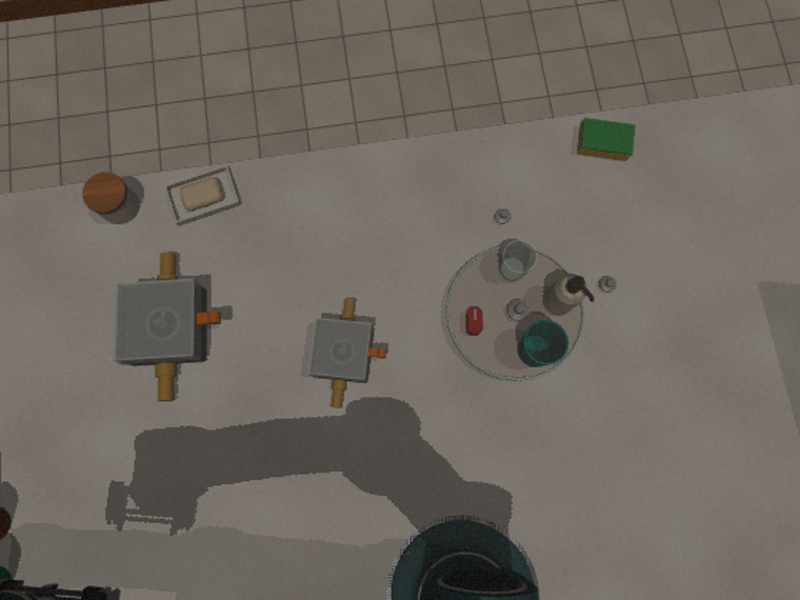

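Scene: tabs at scene (376,280) small valve and (536,235) large look-alike; top (378,352) small and (208,318) large. The smaller valve is meant. Knob at top (474,320), scene (298,347). Stoppers at top (517,309) on the turntable, with look-alikes at (503,216) and (607,284) on the shelf. Next, one enlarged crop sheet.

```bash
python3 - <<'E'
from h import *
np.set_printoptions(precision=4,suppress=True)
T=np.load('top.npz')['im'];S=np.load('scene.npz')['im']
def c(im,x,y,w,h): return cv2.resize(im[y:y+h,x:x+w],(400,300),interpolation=cv2.INTER_CUBIC)
sheet=np.vstack([np.hstack([c(T,205,203,80,60),c(T,312,209,40,30)]),np.hstack([c(S,245,163,80,60),c(S,190,223,40,30)])])
cv2.imwrite('pics/sheet.png',np.clip(sheet*1.5,0,255).astype(np.uint8))
E
```

```text
(no output)
```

View pics/sheet.png

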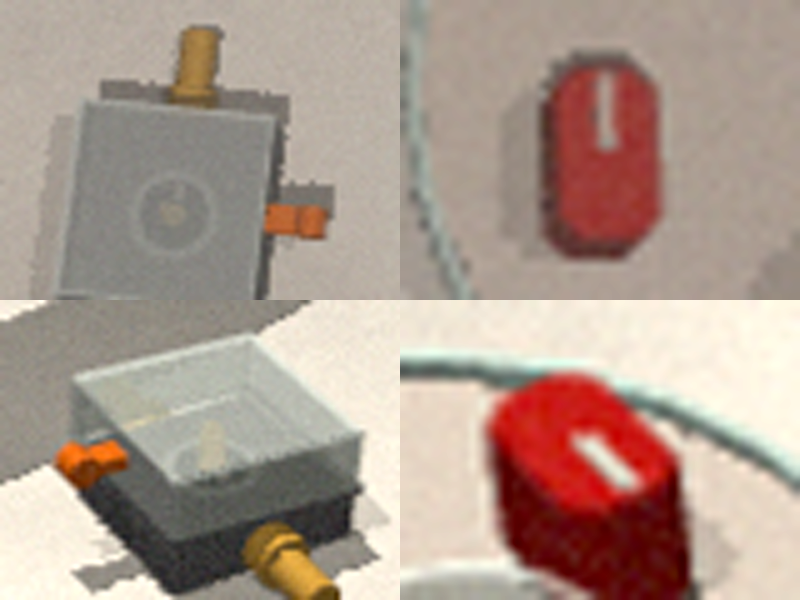

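```bash
python3 - <<'E'
from h import *
np.set_printoptions(precision=4,suppress=True)
T=np.load('top.npz');S=np.load('scene.npz')
f=lambda ox,oy,s:(lambda x,y:(ox+(x+.5)/s-.5,oy+(y+.5)/s-.5))
A=f(205,203,5);B=f(312,209,10);C=f(245,163,5);D=f(190,223,10)
P={'tab':(A(311,222),C(78,166)),'stem':(A(171,210),C(211,125)),'collar/dash':(A(179,186),C(205,172)),
'markout':(B(205,73),D(235,185)),'markin':(B(208,148),D(180,139)),
'coverTL(far,hinge side)':(A(85,102),C(250,37)),'coverTR':(A(275,118),C(75,80))}
for k,(a,b) in P.items():
    p,e=tri('top',a,'scene',b); print(k,p,'%.4f'%e)
print('tab z50',atz('top',*A(311,222),.05),atz('scene',*C(78,166),.05))
print('stem z56',atz('top',*A(171,210),.056),'collar ctr z30',atz('top',*A(175,214),.032),'dash',atz('top',*A(179,188),.032))
print('cov corners z67',atz('top',*A(85,102),.067),atz('top',*A(275,118),.067),atz('scene',*C(250,37),.067),atz('scene',*C(75,80),.067),atz('scene',*C(362,135),.067),atz('scene',*C(180,185),.067))
print('knob top z60',atz('top',*B(205,157),.06), 'mark',atz('top',*B(205,73),.06),atz('top',*B(208,148),.06),'scene mark',atz('scene',*D(235,185),.06),atz('scene',*D(180,139),.06))
# knob by color: top face pixels by depth
for n,d in(('top',T),('scene',S)):
    im=d['im'].astype(int); m=(im[...,2]>90 if n=='top' else im[...,2]>100)&(im[...,1]<60)&(im[...,0]<70)
    v,u=np.nonzero(m); pts=np.array([dep(n,a,b,d['d'][b,a]) for a,b in zip(u,v)]) ; 
    s=(abs(pts[:,2]-.06)<.006)&(pts[:,0]>.3); q=pts[s]; print(n,len(q),q.min(0),q.max(0),q.mean(0)) if s.any() else 0
    m=(im[...,2]>1.8*im[...,1])&(im[...,1]>1.5*im[...,0])&(im[...,2]>110); v,u=np.nonzero(m)
    pts=np.array([dep(n,a,b,d['d'][b,a]) for a,b in zip(u,v)]); s=np.linalg.norm(pts[:,:2]-tri('top',*[P['tab'][0]],'scene',P['tab'][1])[0][:2],axis=1)<.03; print('tab',s.sum(),pts[s].min(0),pts[s].max(0),pts[s].mean(0))
# objects on susan, top depth
d=T['d']
for nm,(u,v) in {'plat':(480/1.4286,355/1.4286),'tumb':(517/1.4286,258/1.4286),'disp':(570/1.4286,290/1.4286),'stop':(517/1.4286,309/1.4286),'brush':(543/1.4286,343/1.4286)}.items(): print(nm,dep('top',u,v,d[int(v),int(u)]))
E
```

```text
tab [0.4706 0.0867 0.0596] 0.0024
stem [0.4893 0.1635 0.0577] 0.0027
collar/dash [0.5017 0.1544 0.0396] 0.0081
markout [ 0.5311 -0.1082  0.0624] 0.0028
markin [ 0.5094 -0.1061  0.0615] 0.0011
coverTL(far,hinge side) [0.5287 0.1801 0.127 ] 0.0398
coverTR [0.5059 0.0816 0.1336] 0.0364
tab z50 [0.4713 0.0859 0.05  ] [0.4607 0.097  0.05  ]
stem z56 [0.4887 0.1626 0.056 ] collar ctr z30 [0.4899 0.1624 0.032 ] dash [0.5044 0.1582 0.032 ]
cov corners z67 [0.5547 0.2019 0.067 ] [0.53   0.0974 0.067 ] [0.4529 0.2318 0.067 ] [0.4184 0.1337 0.067 ] [0.5604 0.2037 0.067 ] [0.527  0.1059 0.067 ]
knob top z60 [ 0.5069 -0.1056  0.06  ] mark [ 0.5308 -0.1097  0.06  ] [ 0.5094 -0.1068  0.06  ] scene mark [ 0.5295 -0.1055  0.06  ] [ 0.5081 -0.1047  0.06  ]
top 142 [ 0.4636 -0.1223  0.0541] [0.531  0.1082 0.065 ] [ 0.5028 -0.0925  0.0592]
tab 34 [0.4631 0.0816 0.0571] [0.4811 0.1105 0.0694] [0.4709 0.0953 0.0628]
scene 144 [ 0.4667 -0.1209  0.0584] [0.5327 0.1001 0.066 ] [ 0.5082 -0.1001  0.0614]
tab 44 [0.4642 0.079  0.0599] [0.485  0.1134 0.0697] [0.473  0.0945 0.0647]
plat [ 0.4421 -0.1103  0.0209]
tumb [ 0.6274 -0.2183  0.0346]
disp [ 0.5203 -0.2753  0.157 ]
stop [ 0.518  -0.194   0.0557]
brush [ 0.4463 -0.2381  0.0308]
```

```bash
cat >> h.py <<'E'
from scipy.spatial.transform import Rotation as Ro
np.set_printoptions(precision=4,suppress=True)
def Rd(a):  # tool down, tool y at world angle a deg
    a=np.radians(a); y=np.array([np.cos(a),np.sin(a),0]); z=np.array([0,0,-1.]); return np.c_[np.cross(y,z),y,z]
def rows(p,R,way,dec=0):
    """way: list of (pos,yawdeg,n)"""
    out=[];p=np.array(p,float)
    for q,a,n in way:
        q=np.array(q,float);rv=(Ro.from_matrix(R).inv()*Ro.from_matrix(Rd(a))).as_rotvec()
        p0=p.copy();R0=R.copy()
        for i in range(1,n+1):
            t=np.round(R.T@(p0+(q-p0)*i/n-p)*1000,dec)
            Rt=R0@Ro.from_rotvec(rv*i/n).as_matrix()
            d=np.round(np.degrees(Ro.from_matrix(R.T@Rt).as_rotvec()),1)
            p=p+R@t/1000; R=R@Ro.from_rotvec(np.radians(d)).as_matrix()
            out.append((t.tolist(),d.tolist()))
    for i,o in enumerate(out): print(i+1,o)
    print('end',p)
    return p,R
def go(way,dec=0):
    s=env.state(); print('t',s['time'],s['tool_pos']); return rows(s['tool_pos'],s['ee_rot'],way,dec)
E
python3 - <<'E'
from h import *
go([([.4705,.086,.13],-14,17),([.4705,.086,.057],-14,4)])
E
```

```text
t 0.1 [0.138  0.6093 0.2299]
1 ([-26.0, -26.0, 6.0], [-0.0, 0.0, 5.4])
2 ([-28.0, -23.0, 6.0], [-0.0, 0.0, 5.3])
3 ([-30.0, -20.0, 6.0], [-0.0, 0.0, 5.4])
4 ([-32.0, -18.0, 6.0], [-0.0, 0.0, 5.4])
5 ([-34.0, -14.0, 6.0], [-0.0, 0.0, 5.3])
6 ([-34.0, -11.0, 5.0], [-0.0, 0.0, 5.4])
7 ([-36.0, -8.0, 6.0], [-0.0, 0.0, 5.4])
8 ([-36.0, -5.0, 6.0], [-0.0, 0.0, 5.3])
9 ([-37.0, -1.0, 6.0], [-0.0, 0.0, 5.4])
10 ([-36.0, 2.0, 6.0], [-0.0, 0.0, 5.4])
11 ([-36.0, 6.0, 6.0], [-0.0, 0.0, 5.3])
12 ([-35.0, 9.0, 6.0], [-0.0, 0.0, 5.4])
13 ([-35.0, 12.0, 6.0], [-0.0, 0.0, 5.4])
14 ([-33.0, 15.0, 6.0], [-0.0, 0.1, 5.3])
15 ([-31.0, 19.0, 6.0], [-0.0, -0.0, 5.4])
16 ([-30.0, 21.0, 5.0], [-0.0, -0.0, 5.4])
17 ([-27.0, 24.0, 6.0], [-0.0, -0.0, 5.3])
18 ([-0.0, 0.0, 18.0], [-0.0, -0.0, 0.0])
19 ([-0.0, 0.0, 19.0], [-0.0, -0.0, 0.0])
20 ([-0.0, 0.0, 18.0], [-0.0, -0.0, 0.0])
21 ([-1.0, 0.0, 18.0], [-0.0, -0.0, 0.0])
end [0.4703 0.0856 0.0572]
```

move_arm(
  series=[
    {"travel": [-26, -26, 6], "dr": [0, 0, 5.4], "claw": 0},
    {"travel": [-28, -23, 6], "dr": [0, 0, 5.3], "claw": 0},
    {"travel": [-30, -20, 6], "dr": [0, 0, 5.4], "claw": 0},
    {"travel": [-32, -18, 6], "dr": [0, 0, 5.4], "claw": 0},
    {"travel": [-34, -14, 6], "dr": [0, 0, 5.3], "claw": 0},
    {"travel": [-34, -11, 5], "dr": [0, 0, 5.4], "claw": 0},
    {"travel": [-36, -8, 6], "dr": [0, 0, 5.4], "claw": 0},
    {"travel": [-36, -5, 6], "dr": [0, 0, 5.3], "claw": 0},
    {"travel": [-37, -1, 6], "dr": [0, 0, 5.4], "claw": 0},
    {"travel": [-36, 2, 6], "dr": [0, 0, 5.4], "claw": 0},
    {"travel": [-36, 6, 6], "dr": [0, 0, 5.3], "claw": 0},
    {"travel": [-35, 9, 6], "dr": [0, 0, 5.4], "claw": 0},
  ],
)

```text
time: 1.3
tool_pos: [0.3735, 0.2394, 0.1592]
ee_rot: [[-0.219, 0.976, 0.0], [0.976, 0.219, -0.0], [-0.0, 0.0, -1.0]]
ft_force: [1.4, 1.2, 0.2]
finger_gap: 0.094
gripper_force: 0.0
```

move_arm(
  series=[
    {"travel": [-35, 12, 6], "dr": [0, 0, 5.4], "claw": 0},
    {"travel": [-33, 15, 6], "dr": [0, 0, 5.3], "claw": 0.2},
    {"travel": [-31, 19, 6], "dr": [0, 0, 5.4], "claw": 0.4},
    {"travel": [-30, 21, 5], "dr": [0, 0, 5.4], "claw": 0.4},
    {"travel": [-27, 24, 6], "dr": [0, 0, 5.3], "claw": 0.4},
    {"travel": [0, 0, 0], "dr": [0, 0, 0], "claw": 0.4},
    {"travel": [0, 0, 0], "dr": [0, 0, 0], "claw": 0.4},
  ],
)

```text
time: 2.0
tool_pos: [0.4705, 0.0863, 0.1301]
ee_rot: [[0.242, 0.97, -0.001], [0.97, -0.242, -0.001], [-0.001, -0.001, -1.0]]
ft_force: [-0.9, 0.4, -0.5]
finger_gap: 0.0565
gripper_force: 0.0
```

```bash
python3 - <<'E'
from h import *
s=env.state(); print(s['time'],s['tool_pos'],s['ee_rot'],s['finger_gap'],s['joint_pos'])
T,_=cap('top');S,_=cap('scene')
c=lambda im,x,y,w,h:cv2.resize(im[y:y+h,x:x+w],(400,500),interpolation=cv2.INTER_CUBIC)
cv2.imwrite('pics/tab.png',np.clip(np.hstack([c(T,220,190,80,100),c(S,230,120,80,100)])*1.5,0,255).astype(np.uint8))
E
```

```text
2.0 [0.4705 0.0863 0.1301] [[ 0.2421  0.9703 -0.0008]
 [ 0.9703 -0.2421 -0.0006]
 [-0.0008 -0.0006 -1.    ]] 0.05647755171982836 [-0.7054  0.3261  0.5385  2.0754 -0.2309  0.798  -0.2721]
```

View pics/tab.png

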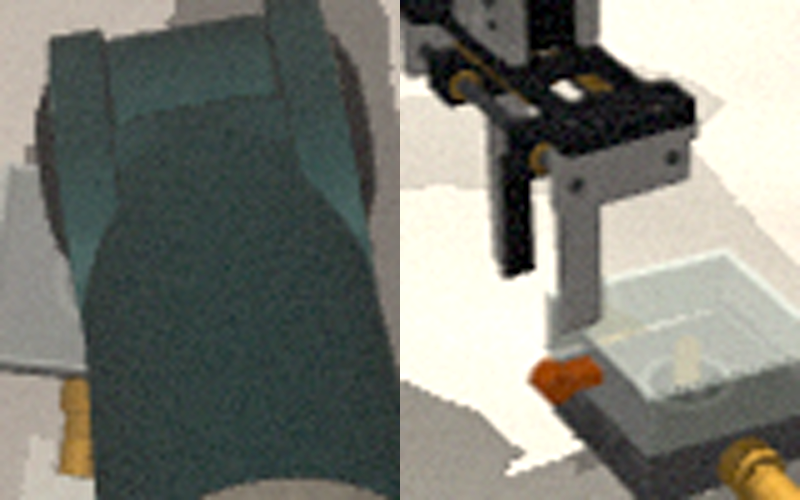

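The scene crop shows the fingers straddling above the orange tab (lug at about (550,380) in the crop). Descend and pinch.

move_arm(
  grip_force=15,
  series=[
    {"travel": [0, 0, 20], "dr": [0, 0, 0], "claw": 0.4},
    {"travel": [0, 0, 20], "dr": [0, 0, 0], "claw": 0.4},
    {"travel": [0, 0, 20], "dr": [0, 0, 0], "claw": 0.4},
    {"travel": [0, 0, 11], "dr": [0, 0, 0], "claw": 0.4},
    {"travel": [0, 0, 0], "dr": [0, 0, 0], "claw": 0.7},
    {"travel": [0, 0, 0], "dr": [0, 0, 0], "claw": 0.85},
    {"travel": [0, 0, 0], "dr": [0, 0, 0], "claw": 0.9},
    {"travel": [0, 0, 0], "dr": [0, 0, 0], "claw": 1},
    {"travel": [0, 0, 0], "dr": [0, 0, 0], "claw": 1},
    {"travel": [0, 0, 0], "dr": [0, 0, 0], "claw": 1},
  ],
)

```text
time: 3.1
tool_pos: [0.472, 0.0868, 0.0601]
ee_rot: [[0.242, 0.97, 0.003], [0.97, -0.242, 0.0], [0.001, 0.003, -1.0]]
ft_force: [4.4, -0.7, -0.9]
finger_gap: 0.0156
gripper_force: 15.0
```

```bash
python3 - <<'E'
from h import *
th=np.linspace(0,2.0,31);f=np.arctan2(20,136.5);r=138
y=-r*np.cos(f+th);z=r*np.sin(f+th)
y=np.round(y-y[0],1);z=np.round(z-z[0],1)
print([[round(a,1),0,round(-b,1)] for a,b in zip(np.diff(y),np.diff(z))])
E
```

```text
[[np.float64(1.6), 0, np.float64(-9.1)], [np.float64(2.3), 0, np.float64(-8.9)], [np.float64(2.8), 0, np.float64(-8.7)], [np.float64(3.4), 0, np.float64(-8.6)], [np.float64(4.0), 0, np.float64(-8.3)], [np.float64(4.5), 0, np.float64(-8.0)], [np.float64(5.0), 0, np.float64(-7.7)], [np.float64(5.5), 0, np.float64(-7.3)], [np.float64(6.0), 0, np.float64(-7.0)], [np.float64(6.5), 0, np.float64(-6.5)], [np.float64(6.9), 0, np.float64(-6.2)], [np.float64(7.3), 0, np.float64(-5.6)], [np.float64(7.6), 0, np.float64(-5.1)], [np.float64(8.0), 0, np.float64(-4.6)], [np.float64(8.2), 0, np.float64(-4.1)], [np.float64(8.5), 0, np.float64(-3.5)], [np.float64(8.7), 0, np.float64(-3.0)], [np.float64(8.9), 0, np.float64(-2.3)], [np.float64(9.0), 0, np.float64(-1.8)], [np.float64(9.2), 0, np.float64(-1.1)], [np.float64(9.1), 0, np.float64(-0.5)], [np.float64(9.2), 0, np.float64(-0.0)], [np.float64(9.2), 0, np.float64(0.7)], [np.float64(9.1), 0, np.float64(1.3)], [np.float64(9.0), 0, np.float64(1.9)], [np.float64(8.9), 0, np.float64(2.5)], [np.float64(8.6), 0, np.float64(3.1)], [np.float64(8.5), 0, np.float64(3.6)], [np.float64(8.2), 0, np.float64(4.2)], [np.float64(7.9), 0, np.float64(4.8)]]
```

move_arm(
  series=[
    {"travel": [1.6, 1, -9.1], "dr": [0, 0, 0], "claw": 1},
    {"travel": [2.3, 1, -8.9], "dr": [0, 0, 0], "claw": 1},
    {"travel": [2.8, 0, -8.7], "dr": [0, 0, 0], "claw": 1},
    {"travel": [3.4, 0, -8.6], "dr": [0, 0, 0], "claw": 1},
    {"travel": [4, 0, -8.3], "dr": [0, 0, 0], "claw": 1},
    {"travel": [4.5, 0, -8], "dr": [0, 0, 0], "claw": 1},
    {"travel": [5, 0, -7.7], "dr": [0, 0, 0], "claw": 1},
    {"travel": [5.5, 0, -7.3], "dr": [0, 0, 0], "claw": 1},
    {"travel": [6, 0, -7], "dr": [0, 0, 0], "claw": 1},
    {"travel": [6.5, 0, -6.5], "dr": [0, 0, 0], "claw": 1},
  ],
)

```text
time: 4.1
tool_pos: [0.4827, 0.1271, 0.1401]
ee_rot: [[0.241, 0.97, 0.0], [0.97, -0.241, -0.0], [-0.0, 0.0, -1.0]]
ft_force: [0.1, 3.4, -6.9]
finger_gap: 0.0157
gripper_force: 15.0
```

move_arm(
  series=[
    {"travel": [6.9, 0, -6.2], "dr": [0, 0, 0], "claw": 1},
    {"travel": [7.3, 0, -5.6], "dr": [0, 0, 0], "claw": 1},
    {"travel": [7.6, 0, -5.1], "dr": [0, 0, 0], "claw": 1},
    {"travel": [8, 0, -4.6], "dr": [0, 0, 0], "claw": 1},
    {"travel": [8.2, 0, -4.1], "dr": [0, 0, 0], "claw": 1},
    {"travel": [8.5, 0, -3.5], "dr": [0, 0, 0], "claw": 1},
    {"travel": [8.7, 0, -3], "dr": [0, 0, 0], "claw": 1},
    {"travel": [8.9, 0, -2.3], "dr": [0, 0, 0], "claw": 1},
    {"travel": [9, 0, -1.8], "dr": [0, 0, 0], "claw": 1},
    {"travel": [9.2, 0, -1.1], "dr": [0, 0, 0], "claw": 1},
  ],
)

```text
time: 5.1
tool_pos: [0.5034, 0.2067, 0.1773]
ee_rot: [[0.242, 0.97, 0.001], [0.97, -0.242, -0.001], [-0.0, 0.001, -1.0]]
ft_force: [7.4, -3.7, -6.1]
finger_gap: 0.0157
gripper_force: 15.0
```

move_arm(
  series=[
    {"travel": [9.1, 0, -0.5], "dr": [0, 0, 0], "claw": 1},
    {"travel": [9.2, 0, 0], "dr": [0, 0, 0], "claw": 1},
    {"travel": [9.2, 0, 0.7], "dr": [0, 0, 0], "claw": 1},
    {"travel": [9.1, 0, 1.3], "dr": [0, 0, 0], "claw": 1},
    {"travel": [9, 0, 1.9], "dr": [0, 0, 0], "claw": 1},
    {"travel": [8.9, 0, 2.5], "dr": [0, 0, 0], "claw": 1},
    {"travel": [8.6, 0, 3.1], "dr": [0, 0, 0], "claw": 1},
  ],
)

```text
time: 5.8
tool_pos: [0.5193, 0.2678, 0.1685]
ee_rot: [[0.242, 0.97, 0.003], [0.97, -0.242, -0.0], [0.0, 0.003, -1.0]]
ft_force: [9.3, -3.2, -1.4]
finger_gap: 0.016
gripper_force: 15.0
```

move_arm(
  series=[
    {"travel": [8.5, 1, 3.6], "dr": [0, 0, 0], "claw": 1},
    {"travel": [8.2, 1, 4.2], "dr": [0, 0, 0], "claw": 1},
    {"travel": [7.9, 1, 4.8], "dr": [0, 0, 0], "claw": 1},
    {"travel": [1.5, 0, 1], "dr": [0, 0, 0], "claw": 1},
    {"travel": [1.5, 0, 1], "dr": [0, 0, 0], "claw": 1},
    {"travel": [0, 0, 0], "dr": [0, 0, 0], "claw": 1},
    {"travel": [0, 0, 0], "dr": [0, 0, 0], "claw": 1},
  ],
)

```text
time: 6.5
tool_pos: [0.5266, 0.2943, 0.1535]
ee_rot: [[0.241, 0.971, -0.002], [0.971, -0.241, -0.0], [-0.0, -0.002, -1.0]]
ft_force: [-8.9, -3.6, 15.0]
finger_gap: 0.016
gripper_force: 15.0
```

move_arm(
  series=[
    {"travel": [0, 0, 0], "dr": [0, 0, 0], "claw": 0.9},
    {"travel": [0, 0, 0], "dr": [0, 0, 0], "claw": 0.6},
    {"travel": [0, 0, 0], "dr": [0, 0, 0], "claw": 0.5},
    {"travel": [0, 0, -5], "dr": [0, 0, 0], "claw": 0.5},
    {"travel": [0, 0, -15], "dr": [0, 0, 0], "claw": 0.5},
    {"travel": [0, 0, -20], "dr": [0, 0, 0], "claw": 0.5},
    {"travel": [0, 0, -20], "dr": [0, 0, 0], "claw": 0.5},
    {"travel": [0, 0, -20], "dr": [0, 0, 0], "claw": 0.5},
  ],
)

```text
time: 7.3
tool_pos: [0.5274, 0.2938, 0.2353]
ee_rot: [[0.242, 0.97, 0.001], [0.97, -0.242, 0.0], [0.0, 0.001, -1.0]]
ft_force: [-0.5, -0.7, -0.4]
finger_gap: 0.0471
gripper_force: 0.0
```

```bash
python3 - <<'E'
from h import *
# go to above the knob; tool y 84deg
go([([.50,.06,.22],35,10),([.507,-.106,.16],84,8)])
E
```

```text
t 7.3 [0.5274 0.2938 0.2353]
1 ([-23.0, 3.0, 2.0], [0.0, -0.0, -4.9])
2 ([-24.0, 1.0, 1.0], [0.0, -0.0, -4.9])
3 ([-23.0, -1.0, 2.0], [0.0, -0.0, -4.9])
4 ([-24.0, -3.0, 1.0], [0.0, -0.0, -4.9])
5 ([-23.0, -5.0, 2.0], [0.0, -0.0, -4.9])
6 ([-22.0, -7.0, 1.0], [0.0, -0.0, -4.9])
7 ([-22.0, -9.0, 2.0], [0.0, 0.0, -4.9])
8 ([-21.0, -11.0, 1.0], [0.0, 0.0, -4.9])
9 ([-20.0, -12.0, 2.0], [0.0, 0.0, -4.9])
10 ([-19.0, -14.0, 1.0], [0.0, 0.0, -4.9])
11 ([-17.0, -11.0, 8.0], [0.0, 0.0, -6.1])
12 ([-17.0, -13.0, 7.0], [0.0, 0.0, -6.1])
13 ([-14.0, -15.0, 8.0], [0.0, 0.0, -6.2])
14 ([-13.0, -16.0, 7.0], [0.0, 0.0, -6.1])
15 ([-12.0, -18.0, 8.0], [0.0, 0.0, -6.1])
16 ([-9.0, -18.0, 7.0], [0.0, 0.0, -6.1])
17 ([-7.0, -20.0, 8.0], [0.0, 0.0, -6.2])
18 ([-5.0, -20.0, 7.0], [0.0, 0.0, -6.1])
end [ 0.5065 -0.1062  0.1602]
```

move_arm(
  series=[
    {"travel": [-23, 3, 2], "dr": [0, 0, -4.9], "claw": 0.4},
    {"travel": [-24, 1, 1], "dr": [0, 0, -4.9], "claw": 0.35},
    {"travel": [-23, -1, 2], "dr": [0, 0, -4.9], "claw": 0.35},
    {"travel": [-24, -3, 1], "dr": [0, 0, -4.9], "claw": 0.35},
    {"travel": [-23, -5, 2], "dr": [0, 0, -4.9], "claw": 0.35},
    {"travel": [-22, -7, 1], "dr": [0, 0, -4.9], "claw": 0.35},
    {"travel": [-22, -9, 2], "dr": [0, 0, -4.9], "claw": 0.35},
    {"travel": [-21, -11, 1], "dr": [0, 0, -4.9], "claw": 0.35},
    {"travel": [-20, -12, 2], "dr": [0, 0, -4.9], "claw": 0.35},
    {"travel": [-19, -14, 1], "dr": [0, 0, -4.9], "claw": 0.35},
  ],
)

```text
time: 8.3
tool_pos: [0.5003, 0.059, 0.2194]
ee_rot: [[-0.577, 0.817, 0.001], [0.817, 0.577, 0.0], [-0.0, 0.001, -1.0]]
ft_force: [0.4, -0.9, 0.5]
finger_gap: 0.0611
gripper_force: 0.0
```

move_arm(
  series=[
    {"travel": [-17, -11, 8], "dr": [0, 0, -6.1], "claw": 0.35},
    {"travel": [-17, -13, 7], "dr": [0, 0, -6.1], "claw": 0.35},
    {"travel": [-14, -15, 8], "dr": [0, 0, -6.2], "claw": 0.35},
    {"travel": [-13, -16, 7], "dr": [0, 0, -6.1], "claw": 0.35},
    {"travel": [-12, -18, 8], "dr": [0, 0, -6.1], "claw": 0.35},
    {"travel": [-9, -18, 7], "dr": [0, 0, -6.1], "claw": 0.35},
    {"travel": [-7, -20, 8], "dr": [0, 0, -6.2], "claw": 0.35},
    {"travel": [-5, -20, 7], "dr": [0, 0, -6.1], "claw": 0.35},
    {"travel": [0, 0, 0], "dr": [0, 0, 0], "claw": 0.35},
  ],
)

```text
time: 9.2
tool_pos: [0.5062, -0.109, 0.1587]
ee_rot: [[-0.995, 0.104, 0.0], [0.104, 0.995, -0.001], [-0.0, -0.001, -1.0]]
ft_force: [0.3, -0.1, 0.5]
finger_gap: 0.0616
gripper_force: 0.0
```

```bash
python3 - <<'E'
from h import *
s=env.state(); print(s['time'],s['tool_pos'],s['finger_gap'])
T,_=cap('top');S,_=cap('scene')
c=lambda im,x,y,w,h:cv2.resize(im[y:y+h,x:x+w],(400,300),interpolation=cv2.INTER_CUBIC)
cv2.imwrite('pics/s2.png',np.clip(np.vstack([np.hstack([c(T,215,222,50,37.5.__int__()+0) if 0 else c(T,220,230,40,30),c(T,205,203,80,60)]),np.hstack([c(S,265,170,48,36),c(S,170,195,80,60)])])*1.5,0,255).astype(np.uint8))
E
```

```text
9.2 [ 0.5062 -0.109   0.1587] 0.06156138112420619
```

View pics/s2.png

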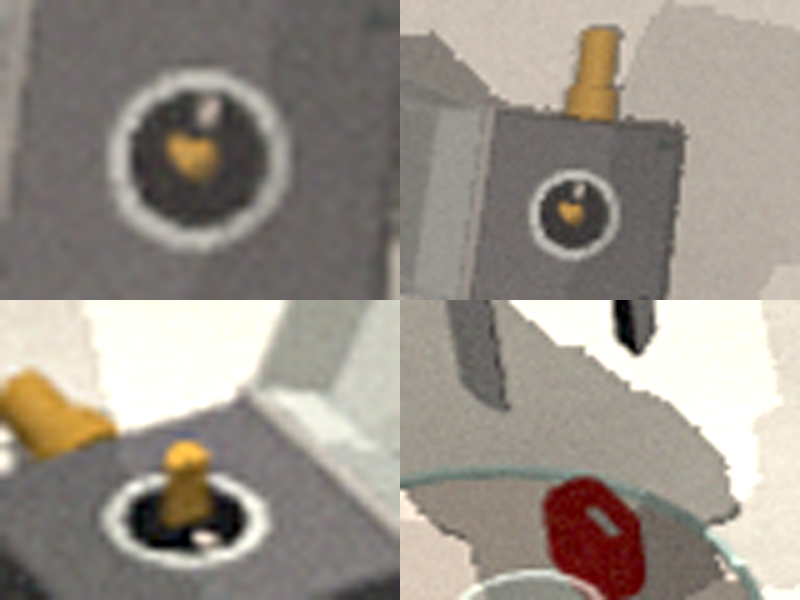

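Cover is open. Top crop: stem (192,155), dash (208,110), ring centre (198,160). Scene crop: stem top (188,152), dash (203,240). Knob is standing between the finger directions.

```bash
python3 - <<'E'
from h import *
T=np.load('top.npz')['im'];S=np.load('scene.npz')['im']
res={}
for n,im,(x0,y0,w,h) in(('top',T,(228,235,22,22)),('scene',S,(275,188,26,18))):
    g=im.astype(float);br=g.mean(2); sub=br[y0:y0+h,x0:x0+w]
    # ring: bright, grey
    m=(sub>np.percentile(sub,72)).astype(np.uint8)
    num,lab,st,_=cv2.connectedComponentsWithStats(m,connectivity=8)
    k=1+np.argmax(st[1:,2]*st[1:,3]); v,u=np.nonzero(lab==k)
    e=cv2.fitEllipse(np.c_[u+x0,v+y0].astype(np.float32)); print(n,'ring',e, len(u)); res[n]=e[0]
    for z in(.030,.032): print(z,atz(n,*e[0],z))
f=lambda ox,oy,s:(lambda x,y:(ox+(x+.5)/s-.5,oy+(y+.5)/s-.5))
A=f(220,230,10);C=f(265,170,400/48)
print('ring tri',tri('top',res['top'],'scene',res['scene']))
print('dash tri',tri('top',A(208,110),'scene',C(203,240)),atz('top',*A(208,110),.033),atz('scene',*C(203,240),.033))
print('stem tri',tri('top',A(192,155),'scene',C(188,152)),atz('top',*A(192,155),.056),atz('scene',*C(188,152),.056))
K=f(170,195,5)
print('mark scene z60',[atz('scene',*K(x,y),.06) for x,y in((189,208),(216,237))])
E
```

```text
top ring ((239.2281951904297, 245.4374542236328), (16.402233123779297, 17.194780349731445), 62.3060417175293) 123
0.03 [0.4902 0.1636 0.03  ]
0.032 [0.4899 0.1634 0.032 ]
scene ring ((287.15045166015625, 196.03289794921875), (11.74942398071289, 18.28179359436035), 93.87517547607422) 105
0.03 [0.4898 0.1666 0.03  ]
0.032 [0.4918 0.1645 0.032 ]
ring tri (array([0.4907, 0.1642, 0.0314]), np.float64(0.0019875552244249936))
dash tri (array([0.5036, 0.1587, 0.0331]), np.float64(0.0008571733512510298)) [0.5033 0.1584 0.033 ] [0.5037 0.1592 0.033 ]
stem tri (array([0.4887, 0.1644, 0.0563]), np.float64(0.003982166730473237)) [0.4874 0.1629 0.056 ] [0.4893 0.1666 0.056 ]
mark scene z60 [array([ 0.5072, -0.1044,  0.06  ]), array([ 0.5317, -0.1078,  0.06  ])]
```

move_arm(
  grip_force=20,
  series=[
    {"travel": [-1, 3.6, 15], "dr": [0, 0, 0], "claw": 0.35},
    {"travel": [0, 0, 25], "dr": [0, 0, 0], "claw": 0.35},
    {"travel": [0, 0, 25], "dr": [0, 0, 0], "claw": 0.35},
    {"travel": [0, 0, 25], "dr": [0, 0, 0], "claw": 0.35},
    {"travel": [0, 0, 14], "dr": [0, 0, 0], "claw": 0.35},
    {"travel": [0, 0, 0], "dr": [0, 0, 0], "claw": 0.45},
    {"travel": [0, 0, 0], "dr": [0, 0, 0], "claw": 0.6},
    {"travel": [0, 0, 0], "dr": [0, 0, 0], "claw": 0.65},
    {"travel": [0, 0, 0], "dr": [0, 0, 0], "claw": 0.75},
    {"travel": [0, 0, 0], "dr": [0, 0, 0], "claw": 0.85},
    {"travel": [0, 0, 0], "dr": [0, 0, 0], "claw": 0.85},
  ],
)

```text
time: 10.4
tool_pos: [0.5084, -0.1028, 0.0551]
ee_rot: [[-0.995, 0.104, 0.001], [0.104, 0.995, 0.0], [-0.001, 0.0, -1.0]]
ft_force: [-0.2, 1.2, 8.7]
finger_gap: 0.0295
gripper_force: 20.0
```

move_arm(
  series=[
    {"travel": [0, 0, -5], "dr": [0, 0, 0], "claw": 0.9},
    {"travel": [0, 0, -15], "dr": [0, 0, 0], "claw": 0.9},
    {"travel": [0, 0, -20], "dr": [0, 0, 0], "claw": 0.9},
    {"travel": [0, 0, -20], "dr": [0, 0, 0], "claw": 0.9},
    {"travel": [0, 0, -20], "dr": [0, 0, 0], "claw": 0.9},
    {"travel": [0, 0, 0], "dr": [0, 0, 0], "claw": 0.9},
  ],
)

```text
time: 11.0
tool_pos: [0.5089, -0.103, 0.1368]
ee_rot: [[-0.995, 0.104, 0.004], [0.104, 0.995, -0.0], [-0.004, 0.0, -1.0]]
ft_force: [-0.1, -0.4, -1.0]
finger_gap: 0.03
gripper_force: 20.0
```

```bash
python3 - <<'E'
from h import *
s=env.state();print(s['finger_gap'],s['gripper_force'],s['ft_force'])
go([([.49,.161,.12],69,12)])
E
```

```text
0.030036283077704073 19.99993029370671 [-0.123  -0.3838 -1.0419]
t 11.0 [ 0.5089 -0.103   0.1368]
1 ([4.0, 22.0, 1.0], [0.0, 0.0, 1.3])
2 ([4.0, 21.0, 2.0], [0.0, 0.0, 1.2])
3 ([5.0, 22.0, 1.0], [0.0, 0.1, 1.3])
4 ([5.0, 21.0, 2.0], [0.0, -0.0, 1.2])
5 ([6.0, 22.0, 1.0], [0.0, -0.0, 1.3])
6 ([6.0, 21.0, 1.0], [0.0, 0.0, 1.2])
7 ([7.0, 21.0, 2.0], [0.0, 0.0, 1.3])
8 ([7.0, 21.0, 1.0], [0.0, 0.0, 1.2])
9 ([8.0, 20.0, 2.0], [0.0, 0.1, 1.3])
10 ([8.0, 21.0, 1.0], [0.0, -0.0, 1.2])
11 ([8.0, 20.0, 1.0], [0.0, -0.0, 1.3])
12 ([9.0, 20.0, 2.0], [0.0, 0.0, 1.2])
end [0.4899 0.1606 0.1198]
```

move_arm(
  series=[
    {"travel": [4, 22, 1], "dr": [0, 0, 1.3], "claw": 0.9},
    {"travel": [4, 21, 2], "dr": [0, 0, 1.2], "claw": 0.9},
    {"travel": [5, 22, 1], "dr": [0, 0, 1.3], "claw": 0.9},
    {"travel": [5, 21, 2], "dr": [0, 0, 1.2], "claw": 0.9},
    {"travel": [6, 22, 1], "dr": [0, 0, 1.3], "claw": 0.9},
    {"travel": [6, 21, 1], "dr": [0, 0, 1.2], "claw": 0.9},
    {"travel": [7, 21, 2], "dr": [0, 0, 1.3], "claw": 0.9},
    {"travel": [7, 21, 1], "dr": [0, 0, 1.2], "claw": 0.9},
    {"travel": [8, 20, 2], "dr": [0, 0, 1.3], "claw": 0.9},
    {"travel": [8, 21, 1], "dr": [0, 0, 1.2], "claw": 0.9},
    {"travel": [8, 20, 1], "dr": [0, 0, 1.3], "claw": 0.9},
    {"travel": [9, 20, 2], "dr": [0, 0, 1.2], "claw": 0.9},
  ],
)

```text
time: 12.2
tool_pos: [0.4883, 0.1616, 0.1168]
ee_rot: [[-0.933, 0.359, -0.0], [0.359, 0.933, -0.0], [0.0, -0.0, -1.0]]
ft_force: [0.4, 0.2, -0.9]
finger_gap: 0.0296
gripper_force: 20.0
```

move_arm(
  series=[
    {"travel": [0, 0, 0], "dr": [0, 0, 0], "claw": 0.9},
  ],
)

```text
time: 12.3
tool_pos: [0.4879, 0.1636, 0.1165]
ee_rot: [[-0.935, 0.355, -0.001], [0.355, 0.935, 0.0], [0.001, -0.0, -1.0]]
ft_force: [0.2, 0.3, -0.3]
finger_gap: 0.0298
gripper_force: 20.0
```

```bash
python3 - <<'E'
from h import *
s=env.state(); print(s['time'],s['tool_pos'],s['ee_rot'])
T,_=cap('top');S,_=cap('scene')
c=lambda im,x,y,w,h:cv2.resize(im[y:y+h,x:x+w],(400,500),interpolation=cv2.INTER_CUBIC)
cv2.imwrite('pics/s3.png',np.clip(np.hstack([c(T,215,215,48,60),c(S,265,155,48,60)])*1.5,0,255).astype(np.uint8))
E
```

```text
12.3 [0.4879 0.1636 0.1165] [[-0.9348  0.3551 -0.001 ]
 [ 0.3551  0.9348  0.0003]
 [ 0.001  -0.0001 -1.    ]]
```

View pics/s3.png

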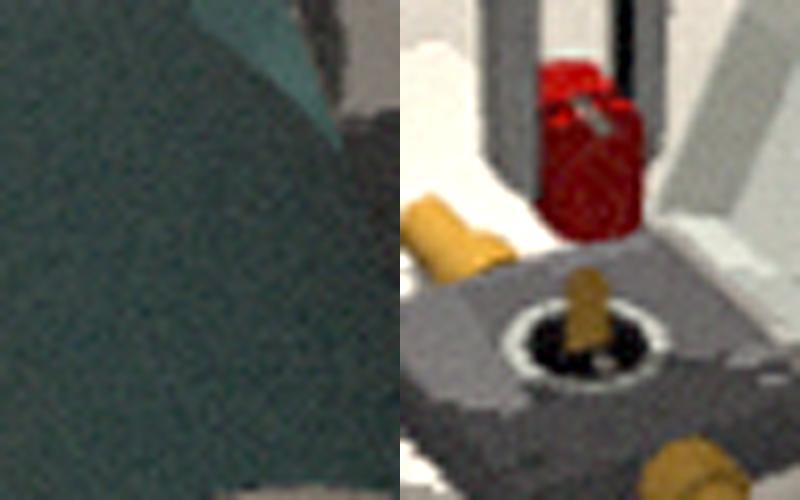

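Scene crop: knob held upright over the stem, mark from (580,103) to (610,135), stem top at about (588,278); the top view is hidden by the arm.

```bash
python3 - <<'E'
from h import *
S=np.load('scene.npz')['im']; s=env.state();p=s['tool_pos'];R=s['ee_rot']
kx=-R[:,0]; ky=R[:,1]
c=p-[0,0,.0547-.042]
print('pred mark out',proj('scene',c+.022*kx+[0,0,.018]),'bottom pts',proj('scene',c+[0,0,-.018]))
u=lambda x,y:(265+(x+.5)/8.333-.5,155+(y+.5)/8.333-.5)
print('obs',u(208,133),'stem top',u(188,278),'pred stem',proj('scene',[.4902,.164,.056]),proj('scene',[.4902,.164,.0315]),'obs ring',u(186,340))
# silhouette compare: red mask
r=(S[...,2].astype(int)>2.2*S[...,1])&(S[...,2]>40);r[:, :275]=0;r[:,305:]=0;r[:155]=0;r[190:]=0
v,uu=np.nonzero(r);print('red bbox',uu.min(),uu.max(),v.min(),v.max(), uu.mean(),v.mean())
pts=[]
for z in(-.018,.018):
  for a,b in((.025,.008),(.018,.015),(-.018,.015),(-.025,.008),(.025,-.008),(.018,-.015),(-.018,-.015),(-.025,-.008)):
    pts.append(proj('scene',c+a*kx+b*ky+[0,0,z]))
pts=np.array(pts);h=cv2.convexHull(pts.astype(np.float32));m=cv2.moments(h);print('pred bbox',pts.min(0),pts.max(0),m['m10']/m['m00'],m['m01']/m['m00'])
J=[(proj('scene',c+d)-proj('scene',c))/1 for d in(.001*kx,.001*ky,np.array([0,0,.001]))];print('px/mm kx,ky,z',J)
E
```

```text
pred mark out [289.0302 170.8747] bottom pts [285.365  178.7808]
obs (289.5210008400336, 170.52064082563302) stem top (287.12090483619346, 187.92133685347414) pred stem [286.6659 188.3236] [286.5938 196.0189] obs ring (286.8808952358094, 195.36163446537861)
red bbox 281 293 162 183 287.16355140186914 173.3785046728972
pred bbox [277.2009 161.4827] [293.8305 184.3282] 285.4800203676658 172.84159516766232
px/mm kx,ky,z [array([0.1588, 0.1892]), array([ 0.3582, -0.0818]), array([ 0.0024, -0.3357])]
```

move_arm(
  grip_force=30,
  series=[
    {"travel": [-2, 1.2, 5], "dr": [0, 0, 1], "claw": 0.9},
    {"travel": [0, 0, 10], "dr": [0, 0, 0], "claw": 0.9},
    {"travel": [0, 0, 10], "dr": [0, 0, 0], "claw": 0.9},
    {"travel": [0, 0, 1], "dr": [0, 0, 0], "claw": 0.9},
    {"travel": [0, 0, 0], "dr": [0, 0, 0], "claw": 0.9},
    {"travel": [0, 0, 0], "dr": [0, 0, 0], "claw": 0.9},
  ],
)

```text
time: 13.0
tool_pos: [0.4911, 0.1612, 0.0914]
ee_rot: [[-0.927, 0.374, 0.0], [0.374, 0.927, -0.0], [-0.0, 0.0, -1.0]]
ft_force: [-0.5, 0.4, 0.0]
finger_gap: 0.0296
gripper_force: 30.0
```

move_arm(
  series=[
    {"travel": [0, 0, 1], "dr": [0, 0, 0], "claw": 0.9},
    {"travel": [0, 0, 1], "dr": [0, 0, 0], "claw": 0.9},
    {"travel": [0, 0, 1], "dr": [0, 0, 0], "claw": 0.9},
    {"travel": [0, 0, 1], "dr": [0, 0, 0], "claw": 0.9},
    {"travel": [0, 0, 1], "dr": [0, 0, 0], "claw": 0.9},
    {"travel": [0, 0, 0], "dr": [0, 0, 0], "claw": 0.9},
  ],
)

```text
time: 13.6
tool_pos: [0.491, 0.1613, 0.0863]
ee_rot: [[-0.927, 0.374, 0.0], [0.374, 0.927, -0.0], [-0.0, 0.0, -1.0]]
ft_force: [-1.1, 0.0, 3.6]
finger_gap: 0.0298
gripper_force: 30.0
```

move_arm(
  series=[
    {"travel": [0, 0, -2], "dr": [0, 0, 0], "claw": 0.9},
    {"travel": [1.8, 2.3, 0], "dr": [0, 0, 0], "claw": 0.9},
    {"travel": [0, 0, 0], "dr": [0, 0, 0], "claw": 0.9},
    {"travel": [0, 0, 1], "dr": [0, 0, 0], "claw": 0.9},
    {"travel": [0, 0, 1], "dr": [0, 0, 0], "claw": 0.9},
    {"travel": [0, 0, 1], "dr": [0, 0, 0], "claw": 0.9},
    {"travel": [0, 0, 1], "dr": [0, 0, 0], "claw": 0.9},
    {"travel": [0, 0, 0], "dr": [0, 0, 0], "claw": 0.9},
    {"travel": [0, 0, 0], "dr": [0, 0, 0], "claw": 0.9},
  ],
)

```text
time: 14.5
tool_pos: [0.4902, 0.164, 0.0842]
ee_rot: [[-0.927, 0.374, -0.0], [0.374, 0.927, -0.0], [0.0, -0.0, -1.0]]
ft_force: [-0.6, -0.2, -0.1]
finger_gap: 0.0301
gripper_force: 30.0
```

move_arm(
  series=[
    {"travel": [0, 0, 1], "dr": [0, 0, 0], "claw": 0.9},
    {"travel": [0, 0, 1], "dr": [0, 0, 0], "claw": 0.9},
    {"travel": [0, 0, 1], "dr": [0, 0, 0], "claw": 0.9},
    {"travel": [0, 0, 1], "dr": [0, 0, 0], "claw": 0.9},
    {"travel": [0, 0, 0], "dr": [0, 0, 0], "claw": 0.9},
  ],
)

```text
time: 15.0
tool_pos: [0.4901, 0.1641, 0.0801]
ee_rot: [[-0.927, 0.374, -0.0], [0.374, 0.927, -0.0], [0.0, -0.0, -1.0]]
ft_force: [-0.4, 0.9, -0.3]
finger_gap: 0.0298
gripper_force: 30.0
```

Sliding on freely. Continue to seating, then the press.

move_arm(
  series=[
    {"travel": [0, 0, 1], "dr": [0, 0, 0], "claw": 0.9},
    {"travel": [0, 0, 1], "dr": [0, 0, 0], "claw": 0.9},
    {"travel": [0, 0, 1], "dr": [0, 0, 0], "claw": 0.9},
    {"travel": [0, 0, 1], "dr": [0, 0, 0], "claw": 0.9},
    {"travel": [0, 0, 1], "dr": [0, 0, 0], "claw": 0.9},
    {"travel": [0, 0, 1], "dr": [0, 0, 0], "claw": 0.9},
    {"travel": [0, 0, 1], "dr": [0, 0, 0], "claw": 0.9},
    {"travel": [0, 0, 1], "dr": [0, 0, 0], "claw": 0.9},
    {"travel": [0, 0, 0], "dr": [0, 0, 0], "claw": 0.9},
  ],
)

```text
time: 15.9
tool_pos: [0.4901, 0.1641, 0.0721]
ee_rot: [[-0.927, 0.374, -0.0], [0.374, 0.927, -0.0], [0.0, -0.0, -1.0]]
ft_force: [-0.2, 0.7, -0.3]
finger_gap: 0.0296
gripper_force: 30.0
```

move_arm(
  series=[
    {"travel": [0, 0, 1], "dr": [0, 0, 0], "claw": 0.9},
    {"travel": [0, 0, 1], "dr": [0, 0, 0], "claw": 0.9},
    {"travel": [0, 0, 1], "dr": [0, 0, 0], "claw": 0.9},
    {"travel": [0, 0, 1], "dr": [0, 0, 0], "claw": 0.9},
    {"travel": [0, 0, 0], "dr": [0, 0, 0], "claw": 0.9},
  ],
)

```text
time: 16.4
tool_pos: [0.4903, 0.1641, 0.0683]
ee_rot: [[-0.927, 0.374, 0.0], [0.374, 0.927, -0.0], [-0.0, 0.0, -1.0]]
ft_force: [-0.0, -0.2, 4.6]
finger_gap: 0.0296
gripper_force: 30.0
```

move_arm(
  grip_force=40,
  series=[
    {"travel": [0, 0, 1], "dr": [0, 0, 0], "claw": 0.9},
    {"travel": [0, 0, 1], "dr": [0, 0, 0], "claw": 0.9},
    {"travel": [0, 0, 1], "dr": [0, 0, 0], "claw": 0.9},
    {"travel": [0, 0, 1], "dr": [0, 0, 0], "claw": 0.9},
    {"travel": [0, 0, 1], "dr": [0, 0, 0], "claw": 0.9},
    {"travel": [0, 0, 1], "dr": [0, 0, 0], "claw": 0.9},
    {"travel": [0, 0, 1], "dr": [0, 0, 0], "claw": 0.9},
    {"travel": [0, 0, 0], "dr": [0, 0, 0], "claw": 0.9},
    {"travel": [0, 0, 0], "dr": [0, 0, 0], "claw": 0.9},
  ],
)

```text
time: 17.3
tool_pos: [0.4906, 0.1642, 0.0625]
ee_rot: [[-0.927, 0.374, 0.001], [0.374, 0.927, 0.001], [-0.0, 0.001, -1.0]]
ft_force: [-9.0, -2.2, 32.8]
finger_gap: 0.0302
gripper_force: 40.0
```

move_arm(
  series=[
    {"travel": [0, 0, -0.7], "dr": [0, 0, 0], "claw": 0.9},
    {"travel": [0, 0, 0], "dr": [0, 0, 0], "claw": 0.9},
    {"travel": [0, 0, 0], "dr": [0, 0, 0], "claw": 0.9},
  ],
)

```text
time: 17.6
tool_pos: [0.4905, 0.1641, 0.0627]
ee_rot: [[-0.927, 0.374, 0.001], [0.374, 0.927, 0.0], [-0.0, 0.001, -1.0]]
ft_force: [-5.8, -1.1, 22.3]
finger_gap: 0.0299
gripper_force: 40.0
```

```bash
python3 - <<'E'
from h import *
S,_=cap('scene')
c=lambda im,x,y,w,h:cv2.resize(im[y:y+h,x:x+w],(400,500),interpolation=cv2.INTER_CUBIC)
cv2.imwrite('pics/s4.png',np.clip(np.hstack([c(S,265,155,48,60),c(S,100,190,160,200)])*1.5,0,255).astype(np.uint8))
s=env.state();p=s['tool_pos'];R=s['ee_rot'];c=p-[0,0,.0127];print(p,s['ft_force'],s['wrist_torque'],proj('scene',c-.022*R[:,0]+[0,0,.018]))
E
```

```text
[0.4905 0.1641 0.0628] [-5.3962 -1.5495 23.0514] [-0.3771  1.3764 -0.0205] [290.1613 188.8222]
```

View pics/s4.png

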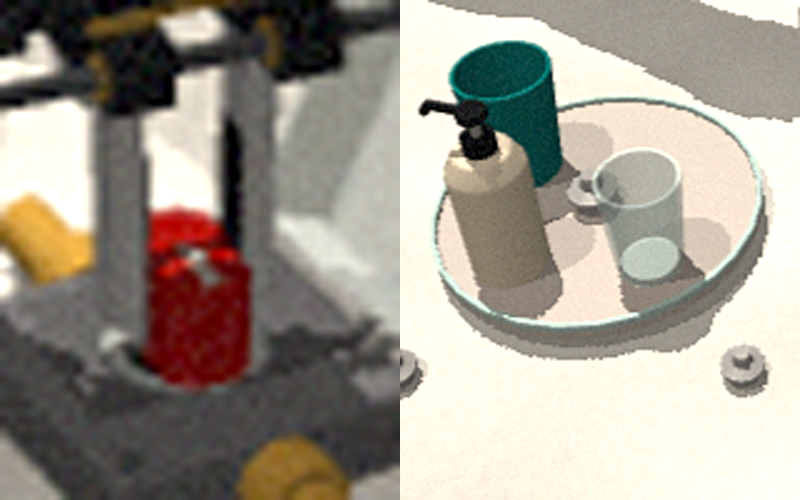

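The crop shows the knob flush down on the collar with its mark at about (210,278) on the dash side. The cover is open and all four bystanders are upright.

```bash
python3 -c "
from station import env
print(env.finish_job())"
```

```text
the job is handed in; nothing more can be done
None
```

I handed the job in after about 17.6 s of robot time. The cover is open on its stop, and the knob is on the stem and pressed to the bottom with the gripper still holding it (about 23 N). The four bystanders are upright on the turntable. The hand-in returned no verdict, so this rests on the last camera view and the force and position readings.

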